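Set out the bench for a transmitter power test

ROBOT

A 7-joint arm with a two-finger parallel gripper is mounted at the origin on the work surface. World frame = base frame: x ahead of the robot, y to its left, z up, the work surface at z = 0. Lengths are in m, angles in rad, forces in N, time in s.
With the tool pointing down it reaches from about 0.4 to 0.85 m from the base axis. Payload 10.4 kg.
Tool frame: the origin (TCP) lies at the centre of the arm's flange, where the gripper is bolted on; the fingertips stand 173 mm ahead of it and the grasp point (between the pads) lies 155 mm ahead of it; z points along the fingers, y is the line along which they close (so a half turn about z gives the same grasp; the last joint's range is limited). The gripper opens to 85 mm and grips with 20 to 120 N. Pads are 22 mm wide; open, the fingers measure 114 mm over their backs; the gripper's body (76 mm by 85 mm) begins 54 mm behind the grasp point. The pads swing forward as they close: fully open they stand 13 mm farther back than shut.
Start: joints at [-1.276, 0.332, -0.065, 1.46, 0.022, 1.35, -0.088], TCP at [0.195, 0.594, 0.405] pointing down, gripper open.
Joint ranges: [-2.6, 2.6], [-0.5, 2.12], [-1.47, 1.34], [0.16, 2.42], [-1.27, 4.41], [0.06, 2.06], [-2.6, 2.6]. Speed limits (rad/s): [2.22, 2.22, 2.79, 2.79, 3.14, 3.14, 3.14].

INTERFACE

Orientations are given as a unit quaternion [x, y, z, w].
In Python, from workcell import manip, viewer, finder gives the robot as it stands.
- The arm moves only by the tool arm_command, never from a script. Its argument "plan" is a list of rows, each an object with "dp": the shift along the tool's x, y, z in mm, a list of three; "spin": the turn about the tool's z in rad. A call has 1 to 5 rows; each row shifts and turns the commanded pose from where the row before left it, along the tool's axes as they then stand; what a row does not reach is not made up. A row lasts 1/10 s, in which the tool goes at most 50 mm and 8.59 degrees, less where a joint would pass 70% of its speed; a pose out of reach is approached as far as the arm can. A call is refused whole if a number of a shift passes 50 or a number of a turn 0.15, either way. A call with a gripper value outside its range is refused whole. "grip" is the closure, from -1 (fully open) to 1 (shut), set as the call begins (left out, the last holds). The fingers move at their own pace and stop on an object; "newtons" is the grip in N (left out, the last holds). Time passes only in rows, so rows that do not move let the fingers close. It gives the time, the measured TCP pose, the force, the opening and the grip force at its end, in the units of the state.
- manip.get_obs(): the state, without advancing time (a new reading comes with each control period).
- viewer.camera(name): name is "side" or "top" or "wrist"; returns the picture (480x640x3 uint8, blue, green, red); there is no depth.
- viewer.camera_params(name): a dict with "vertical_fov" (degrees; the focal length in pixels is half the picture's height over the tangent of half this angle, whatever the lens; pixels are square), "cx", "cy" (the principal point, pixels), "R" (3x3) and "t" (3): a world point X has camera coordinates R X + t; the wrist camera has in their place "T_tool_cam" (4x4, takes a point from camera to tool coordinates, whose origin is the TCP and whose axes are the flange's). Camera axes: x right, y down, z forward; pixel columns grow to the right and rows downward; lengths in m; the calibration is good to about 2 mm. A picture is of the moment at which its call begins: read the wrist's pose just before it. camera_params takes no time and is no camera call.
- manip.hand_in(): hands the job in; it is judged then, once.
Trained networks look in the newest picture that a camera, given by its name, has taken for a name from the list of things; names that differ only in an ending like _2 or _b are one class to them, and where a whole thing is asked for, a point or a joint stands for the part that bears it (a point fixed in the world has none). Each returns a list of dicts, best first, with "score" (0 to 1); they miss things now and then, are a little off and sometimes report something else, mostly with a low value. They report only what shows in the picture. A call takes as long as a camera call. They do not tell look-alikes from the thing itself.
- finder.find_in(camera, thing): "position" ([x, y, z] in m, in world coordinates, good to about 4 mm: the middle of the surface that is visible of it).
The state is a dict: "clock": time; "joint_pos": joint angles; "joint_velocities": joint speeds; "tau": joint torques, N m; "position": TCP position; "ee_rot": TCP orientation; "ft_force": force on the tool from outside, world axes, zero at the start; "torque": the same for the moment, N m; "grip_width": opening from 0.0 (shut) to 1.0 (fully open); "grasp_force": force on a finger pad.
Only numpy, scipy, OpenCV 4.12 (cv2) and the standard library are available. Lean on these libraries where they do the work, as an engineer would, in place of code of your own. Each camera call takes 0.05 s, during which the arm holds its last target. There are 200 camera calls.

TASK

Set out the bench for a transmitter power test: stand the low-pass filter and the power meter between the transmitter and the dummy load, the filter next to the transmitter and the meter next to the load, all four with their middles on one straight line and about equal clear gaps between neighbours, the filter's length along the row. Put the loudspeaker on the middle of the transmitter's top and the Morse key centred in front of the transmitter, about 3 cm clear of its front panel, with the lever pointing straight at it; meter dial, speaker grille and key knob all face the same way as the transmitter's front, squarely. Set each thing down gently, never letting it fall, and leave the mug, the paper roll and the screwdriver where they are.

Things in the scene. Friction and masses are not known exactly. Their poses are not given: they have to be found in the camera images.
- transmitter: Radio transmitter, heavy grey box that stays put: 130 deep x 170 wide x 66 mm high, flat top with black vent slots; black front panel (x = -65 mm) with green display and knobs (standing out 15 mm), facing roughly the robot; fins and a socket on the back (16 mm). Origin: middle of its underside; x front to back, y to the left when facing its front, z up.
- dummy_load: Dummy load, heavy dark steel block with upright cooling fins that stays put: 120 deep x 100 wide x 80 mm high, a coaxial socket on its front. It stands left or right of the transmitter, level and square with it, middles 455 to 490 mm apart. Origin: middle of its underside; x front to back, y to the left when facing its front, z up.
- filter: Low-pass filter, loose, 0.35 kg: aluminium box 50 deep x 110 long x 40 mm high with screws in its lid and a coaxial socket (18 mm diameter, 15 mm long, 20 mm up) on each end, so 140 mm overall; ends alike. Grip across its 50 mm. Origin: middle of its underside; y along its length, x across, z up.
- meter: Power meter, loose, 0.45 kg: off-white upright box 60 deep x 100 wide x 85 mm high; two-needle dial and small knobs on the front (x = -30 mm), two sockets low on the back (16 mm diameter, 15 mm long, 22 mm up, y = +-25 mm). Grip across its 60 mm, fingertips over 35 mm above its foot to clear the sockets. Origin: middle of its underside; x front to back, y to the left when facing its front, z up.
- speaker: Loudspeaker, loose, 0.4 kg: black box 60 deep x 75 wide x 65 mm high, round slotted grille on the front (x = -30 mm), on a thin steel bracket with a round clamp knob on each side (95 mm over the knobs). Grip across its 60 mm. Origin: middle of its underside; x front to back, y to the left when facing its front, z up.
- key: Morse key, loose, 0.45 kg: dark wooden base 95 long x 55 wide x 18 mm high with a brass lever, 50 mm high in all; round black knob (28 mm diameter) on the lever's front end, at x = -33 mm. Grip the base across its 55 mm. Origin: middle of its underside; x along the lever from knob to rear end, y to the left when facing the knob, z up.
- mug: White mug, 76 mm across and 90 mm high, to be left alone. Origin: middle of its underside.
- roll: Roll of paper tape lying flat, 90 mm across and 25 mm high, to be left alone. Origin: middle of its underside.
- screwdriver: Screwdriver lying on the bench, to be left alone. Origin on its underside near its middle; x runs from the handle to the tip.
Things that resemble listed ones, but are neither listed nor needed, are in the scene too. Leave any yellow look-alike of the meter alone.

How it is judged:
At the end, for the whole second after the job is handed in: Row transmitter, filter, meter, load: middles within 20 mm of the transmitter's cross axis, clear gaps 13 to 58 mm. Speaker within 16 mm of the top's middle. Key within 16 mm of the centre line, 17 to 65 mm off the front panel. All upright, facing front, square within 0.2 rad, released, at rest (linear speed of each of filter, meter, speaker, key below 0.02 m/s and angular speed of each of filter, meter, speaker, key below 0.2 rad/s and angle between each of filter, meter, speaker, key's own z axis and vertical below 0.08 rad and angle between the x axis of each of filter, meter, speaker, key and the x axis of transmitter, either way round below 0.2 rad and x of filter in the frame of transmitter between -0.02 and 0.02 m and x of meter in the frame of transmitter between -0.02 and 0.02 m and height (world z) of filter between -0.006 and 0.006 m and height (world z) of meter between -0.006 and 0.006 m and height (world z) of key between -0.006 and 0.006 m and horizontal distance between filter and transmitter between 0.168 and 0.213 m and horizontal distance between filter and meter between 0.133 and 0.178 m and horizontal distance between meter and dummy_load between 0.113 and 0.158 m and x of speaker in the frame of transmitter between -0.016 and 0.016 m and y of speaker in the frame of transmitter between -0.016 and 0.016 m and z of speaker in the frame of transmitter between 0.06 and 0.072 m and x of key in the frame of transmitter between -0.178 and -0.13 m and y of key in the frame of transmitter between -0.016 and 0.016 m and x of transmitter in the frame of key above 0.05 m and ((y of each of dummy_load, filter in the frame of transmitter above 0 m and y of transmitter in the frame of meter below 0 m and y of dummy_load in the frame of speaker above 0 m) or (y of each of dummy_load, filter in the frame of transmitter below 0 m and y of transmitter in the frame of meter above 0 m and y of dummy_load in the frame of speaker below 0 m))); the robot touches nothing.
It fails at once if the mug, the paper roll or the screwdriver is pushed more than 25 mm from its place (distance of any of mug, roll, screwdriver from where it was at the start of the episode above 0.025 m).
It fails at once if the filter is dropped, thrown or knocked flying (faster than 0.5 m/s out of the fingers) (contact force between filter and the fingers below 0.05 N and linear speed of filter above 0.5 m/s).
It fails at once if the power meter is dropped, thrown or knocked flying (faster than 0.5 m/s out of the fingers) (contact force between meter and the fingers below 0.05 N and linear speed of meter above 0.5 m/s).
It fails at once if the loudspeaker is dropped, thrown or knocked flying (faster than 0.5 m/s out of the fingers) (contact force between speaker and the fingers below 0.05 N and linear speed of speaker above 0.5 m/s).
It fails at once if the Morse key is dropped, thrown or knocked flying (faster than 0.5 m/s out of the fingers) (contact force between key and the fingers below 0.05 N and linear speed of key above 0.5 m/s).
It also fails if it takes over 120 s, if anything falls off the work surface, if the arm or the gripper's body presses on something with over 40 N, if the wrist force passes 120 N, or if a joint passes its speed limit or range.

## Working session

There is one attempt and no reset: what is moved stays moved. The work goes in short steps, Python scripts to look and compute and a tool call to move; the robot and the scene stay as the last step left them, time stands still between calls to the robot, and variables do not carry over. Pictures are saved under pics/ and viewed, at most 14 in all, crops included, and the job is handed in when it is done.

Besides the shell and the picture viewer there is one more tool, called after "Emit:" by a JSON object that holds its "fn" and its "kwargs". arm_command: Moves the arm, as the interface text tells. Its arguments: {"type":"object","properties":{"plan":{"type":"array","items":{"type":"object","properties":{"dp":{"type":"array","items":{"type":"number"}},"spin":{"type":"number"}}}},"grip":{"type":"number"},"newtons":{"type":"number"}},"required":["plan"]}

```bash
mkdir -p pics; ls
python3 - <<'E'
from workcell import manip, viewer, finder
import cv2
o=manip.get_obs(); print(o)
for c in ("top","side"):
    cv2.imwrite(f"pics/{c}0.png",viewer.camera(c)); p=viewer.camera_params(c); print(c,p)
    for n in "transmitter dummy_load filter meter speaker key mug roll screwdriver".split():
        print(c,n,[([round(float(v),3) for v in d["position"]],round(d["score"],2)) for d in finder.find_in(c,n)][:3])
print(viewer.camera_params("wrist"))
E
```

```text
pics
{'clock': 0.0, 'joint_pos': array([-1.27559049,  0.33289818, -0.06470053,  1.46096769,  0.02160699,
        1.34988429, -0.08853753]), 'joint_velocities': array([-0.0012013 , -0.00158226, -0.00155451, -0.00114867,  0.00073921,
       -0.00163438, -0.00177661]), 'tau': array([ 9.03497730e-04, -6.25435710e+01,  4.94148396e-02, -3.91623223e+01,
        1.61056226e-02,  9.58042801e-03,  5.16191974e-06]), 'position': array([0.19525645, 0.5935803 , 0.40388673]), 'ee_rot': array([ 1.58241887e-01,  9.87400107e-01, -7.26593826e-04, -7.87874388e-05]), 'ft_force': array([-0.21215662, -0.5323955 , -0.32345122]), 'torque': array([ 0.02073648,  0.05094088, -0.01726057]), 'grasp_force': 0.0, 'grip_width': 0.9934287863855434}
top {'vertical_fov': 42.75238961004341, 'cx': 309.7885175126073, 'cy': 232.5769632002004, 'R': array([[-0.01629994, -0.99975617,  0.01489699],
       [-0.99652176,  0.01502585, -0.08196709],
       [ 0.08172327, -0.01618124, -0.9965237 ]]), 't': array([-0.00254528,  0.56604881,  1.48998269])}
top transmitter [([0.631, 0.24, 0.071], 0.89)]
top dummy_load [([0.617, -0.242, 0
[... 968 characters left out ...]
], 0.68)]
side speaker [([0.445, -0.372, 0.07], 0.57)]
side key [([0.458, 0.103, 0.022], 0.61)]
side mug [([0.576, -0.489, 0.057], 0.79), ([0.459, 0.101, 0.02], 0.2)]
side roll [([0.567, 0.444, 0.023], 0.9)]
side screwdriver [([0.758, -0.036, 0.024], 0.87)]
{'vertical_fov': 64.8541480018439, 'cx': 313.32018504916994, 'cy': 238.69223193319993, 'T_tool_cam': array([[-1.75681256e-04, -9.49396775e-01, -3.14079181e-01,
         8.00363034e-02],
       [ 9.99999640e-01,  9.39399386e-05, -8.43314310e-04,
         1.58344843e-04],
       [ 8.30144465e-04, -3.14079216e-01,  9.49396417e-01,
         3.02014369e-02],
       [ 0.00000000e+00,  0.00000000e+00,  0.00000000e+00,
         1.00000000e+00]])}
```

View pics/top0.png

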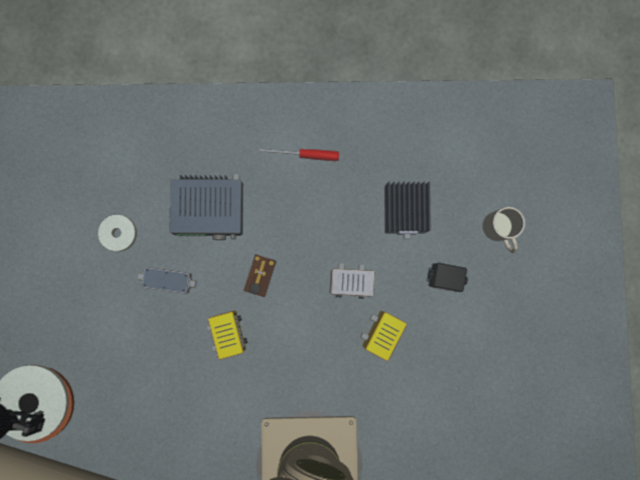

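View pics/side0.png

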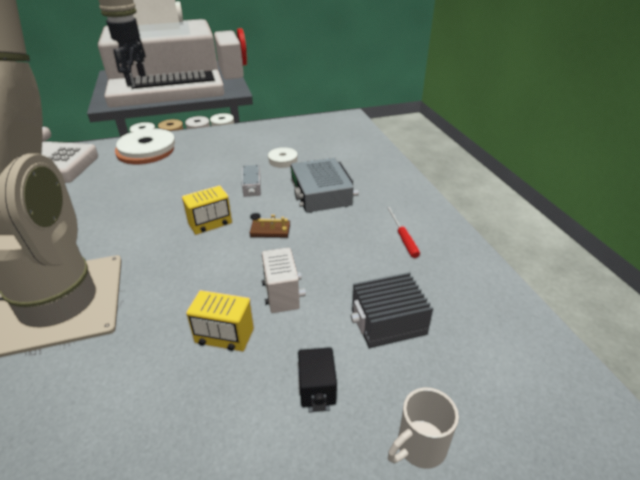

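Top view (up = +x, left = +y): 
- Transmitter at (205,207) and dummy load at (408,208).
- Filter at (167,280), speaker at (448,277) and key at (262,275) with its knob towards the robot.
- Meter candidates: white (352,281), yellow (227,335) and yellow (385,335). The description says off-white, so it is the one at (352,281).
- Roll (117,233), mug (508,222) and screwdriver (320,155) are to be left alone.

Next I'll make close, rectified crops with fitted rectangles.

```bash
cat > h.py <<'E'
from workcell import manip, viewer, finder
import cv2, numpy as np
from scipy.spatial.transform import Rotation as Ro
def cam(name):
    p=viewer.camera_params(name); f=240/np.tan(np.radians(p["vertical_fov"])/2)
    K=np.array([[f,0,p["cx"]],[0,f,p["cy"]],[0,0,1]])
    if name=="wrist":
        o=manip.get_obs(); T=np.eye(4); T[:3,:3]=Ro.from_quat(o["ee_rot"]).as_matrix(); T[:3,3]=o["position"]
        E=np.linalg.inv(T@p["T_tool_cam"]); R,t=E[:3,:3],E[:3,3]
    else: R,t=p["R"],np.array(p["t"])
    return K,R,t
def rect(img,c,z,x,y,half,ppm):
    """top-down view of the plane at height z about (x,y): up=+x, left=+y; ppm = px per mm"""
    K,R,t=c; n=int(2*half*ppm*1000); s=1/(ppm*1000)
    A=np.array([[0,-s,x+half],[-s,0,y+half],[0,0,z],[0,0,1]])  # (u,v)->world
    H=K@np.c_[R,t]@A
    return cv2.warpPerspective(img,np.linalg.inv(H),(n,n),flags=cv2.INTER_CUBIC)
def toworld(px,x,y,half,ppm):
    s=1/(ppm*1000); return x+half-px[1]*s, y+half-px[0]*s
E
python3 - <<'E'
from h import *
img=viewer.camera("top"); c=cam("top")
L=[("transmitter",.066,.63,.24,.13),("load",.08,.617,-.242,.13),("meter",.085,.435,-.105,.09),("filter",.04,.453,.338,.09),("speaker",.065,.45,-.342,.09),("key",.018,.462,.113,.09)]
T=[]
for n,z,x,y,h in L:
    ppm=.266/(2*h)*1.0
    r=rect(img,c,z,x,y,h,ppm)
    bg=np.median(r[[0,-1]].reshape(-1,3),0)
    d=np.abs(r.astype(float)-bg).max(2); d8=np.clip(d,0,255).astype(np.uint8)
    m=(d8>(22)).astype(np.uint8); m=cv2.morphologyEx(m,cv2.MORPH_OPEN,np.ones((25,25)))
    cs=cv2.findContours(m,0,2)[0]; b=cv2.minAreaRect(max(cs,key=cv2.contourArea))
    w=toworld(b[0],x,y,h,ppm)
    print(n,np.round(w,4),np.round(np.array(b[1])/ppm,1),round(b[2],1))
    cv2.polylines(r,[np.int32(cv2.boxPoints(b))],True,(0,255,255),1)
    r=cv2.resize(r,(266,266)); cv2.putText(r,n,(3,14),0,.5,(255,255,255),1); T.append(r)
cv2.imwrite("pics/m1.png",np.vstack([np.hstack(T[:3]),np.hstack(T[3:])]))
E
```

```text
Traceback (most recent call last):
ValueError: max() iterable argument is empty
```

Run:
```python
from h import *
img=viewer.camera("top"); c=cam("top")
L=[("transmitter",.066,.63,.24,.13),("load",.08,.617,-.242,.13),("meter",.085,.435,-.105,.09),("filter",.04,.453,.338,.09),("speaker",.065,.45,-.342,.09),("key",.018,.462,.113,.09)]
T=[]
for n,z,x,y,h in L:
    ppm=.266/(2*h)
    r=rect(img,c,z,x,y,h,ppm)
    bg=np.median(r[[0,-1]].reshape(-1,3),0)
    d=np.abs(cv2.GaussianBlur(r,(5,5),0).astype(float)-bg).max(2)
    m=(d>16).astype(np.uint8); m=cv2.morphologyEx(m,cv2.MORPH_CLOSE,np.ones((15,15))); m=cv2.morphologyEx(m,cv2.MORPH_OPEN,np.ones((31,31)))
    cs=cv2.findContours(m,0,2)[0]
    if cs:
        b=cv2.minAreaRect(max(cs,key=cv2.contourArea)); w=toworld(b[0],x,y,h,ppm)
        print(n,np.round(w,4),np.round(np.array(b[1])/ppm,1),round(b[2],1))
        cv2.polylines(r,[np.int32(cv2.boxPoints(b))],True,(0,255,255),1)
    r=cv2.resize(r,(266,266)); cv2.putText(r,n,(3,14),0,.5,(255,255,255),1); T.append(r)
cv2.imwrite("pics/m1.png",np.vstack([np.hstack(T[:3]),np.hstack(T[3:])]))
```

```text
transmitter [0.6329 0.2503] [148.6 149.5] 90.0
load [ 0.6175 -0.244 ] [128.  111.4] 90.0
meter [ 0.4413 -0.1069] [105.  65.] 3.3
filter [0.454  0.3397] [99.8 41.3] 4.3
speaker [ 0.4513 -0.3377] [99.1 64.8] 11.3
key [0.4627 0.114 ] [58.5 97.8] 17.8
```

View pics/m1.png

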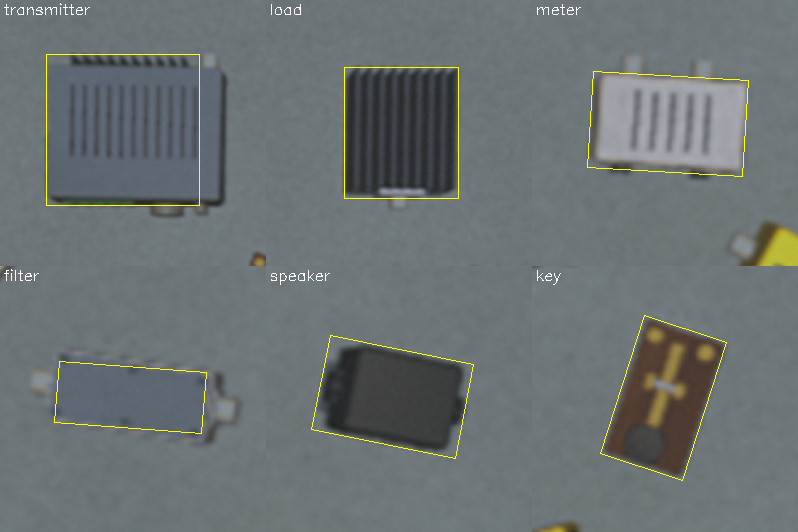

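The crops show the following:
- The white meter has its sockets at the back (top of the tile, about (634,63) and (704,68)) and its knobs at the front, so it already faces the robot. It is the one to use.
- The key's knob points at the robot.
- The speaker's grille isn't visible from above.

I'll move the wrist so it looks in +x over the bench, refine the poses and find the grille.

Emit:
{"fn": "arm_command", "kwargs": {"plan": [{"dp": [0, 0, 0], "spin": -0.106}, {"dp": [0, 0, 0], "spin": -0.106}, {"dp": [0, 0, 0], "spin": -0.106}, {"dp": [-26, -39, 0]}, {"dp": [-26, -39, 0]}], "grip": -1}}

```text
invalid input at $.plan[3]: expected keys dp, spin
```

Emit:
{"fn": "arm_command", "kwargs": {"plan": [{"dp": [-26, -39, 0]}, {"dp": [-26, -39, 0]}, {"dp": [-26, -39, 0]}, {"dp": [-26, -39, 0]}, {"dp": [-26, -39, 0]}]}}

```text
invalid input at $.plan[0]: expected keys dp, spin
```

Emit:
{"fn": "arm_command", "kwargs": {"plan": [{"dp": [-24, -40, 0]}, {"dp": [0, 0, 0]}, {"dp": [0, 0, 0]}]}}

```text
invalid input at $.plan[0]: expected keys dp, spin
```

Run:
```python
from h import *
o=manip.get_obs(); print(o["clock"],o["position"],o["ee_rot"],o["joint_pos"])
c=cam("wrist"); img=viewer.camera("wrist"); cv2.imwrite("pics/w1.png",img); np.savez("w1.npz",K=c[0],R=c[1],t=c[2])
for n in "transmitter filter key meter".split():
    print(n,[([round(float(v),3) for v in d["position"]],round(d["score"],2)) for d in finder.find_in("wrist",n)][:2])
T=[]
for n,z,x,y,h in [("transmitter",.066,.63,.24,.13),("filter",.04,.453,.338,.09),("key",.018,.462,.113,.09)]:
    T.append(cv2.resize(rect(img,c,z,x,y,h,.266/2/h),(266,266)))
cv2.imwrite("pics/w1r.png",np.vstack([np.hstack(T),cv2.resize(img,(798,598))[:330]]))
```

```text
1.1 [0.19527049 0.59372497 0.40475229] [ 1.58245369e-01  9.87399818e-01  5.47519405e-05 -1.69972440e-05] [-1.27561183  0.33220004 -0.06470709  1.46006907  0.02157141  1.34991195
 -0.0885453 ]
transmitter []
filter [([0.435, 0.393, 0.02], 0.58)]
key []
meter [([0.288, 0.215, 0.027], 0.85)]
```

View pics/w1r.png

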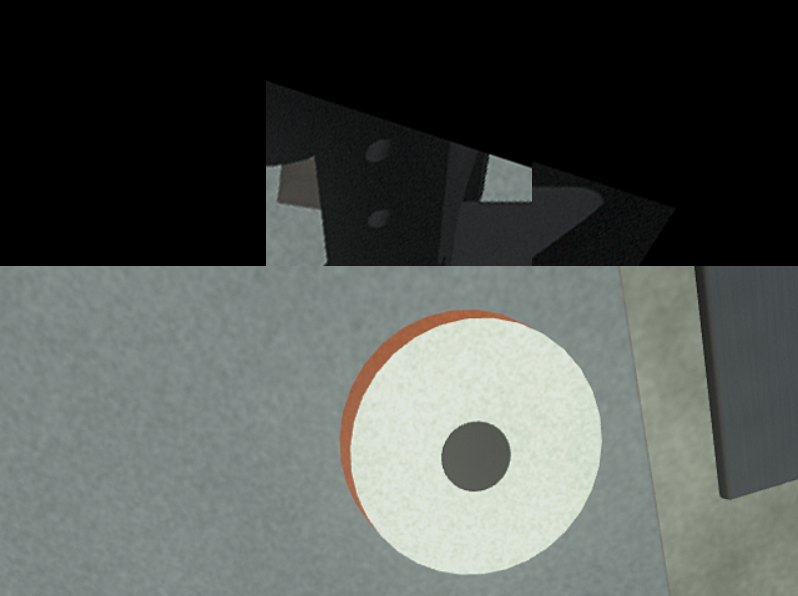

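Emit:
{"fn": "arm_command", "kwargs": {"plan": [{"dp": [0, -45, 0]}, {"dp": [0, -45, 0]}, {"dp": [0, -45, 0]}, {"dp": [0, -45, 0]}, {"dp": [0, -45, 0]}]}}

```text
invalid input at $.plan[0]: expected keys dp, spin
```

Emit:
{"fn": "arm_command", "kwargs": {"plan": [{"dp": [0, -45, 0]}, {"dp": [0, -45, 0]}, {"dp": [0, -45, 0]}, {"dp": [0, -45, 0]}, {"dp": [0, -45, 0]}]}}

```text
invalid input at $.plan[0]: expected keys dp, spin
```

Emit:
{"fn": "arm_command", "kwargs": {"plan": [{"dp": [0, -45, 0]}, {"dp": [0, -40, 0]}, {"dp": [0, 0, 0]}, {"dp": [0, 0, 0]}]}}

```text
invalid input at $.plan[0]: expected keys dp, spin
```

Run:
```python
from h import *
o=manip.get_obs(); print(o["clock"],o["position"],o["ee_rot"],o["joint_pos"])
c=cam("wrist"); img=viewer.camera("wrist"); cv2.imwrite("pics/w2.png",img); np.savez("w2.npz",K=c[0],R=c[1],t=c[2])
for n in "dummy_load meter speaker".split():
    print(n,[([round(float(v),3) for v in d["position"]],round(d["score"],2)) for d in finder.find_in("wrist",n)][:2])
T=[]
for n,z,x,y,h in [("load",.08,.617,-.242,.13),("meter",.085,.438,-.105,.09),("speaker",.065,.45,-.342,.09)]:
    T.append(cv2.resize(rect(img,c,z,x,y,h,.266/2/h),(266,266)))
cv2.imwrite("pics/w2r.png",np.vstack([np.hstack(T),cv2.resize(img,(798,598))[:330]]))
```

```text
1.35 [0.19529553 0.59371276 0.40474582] [ 1.58228886e-01  9.87402459e-01  6.17303597e-05 -9.46084943e-06] [-1.27557013  0.33218903 -0.06470844  1.46009702  0.02158565  1.34988004
 -0.08847518]
dummy_load []
meter [([0.288, 0.214, 0.027], 0.64)]
speaker []
```

View pics/w2r.png

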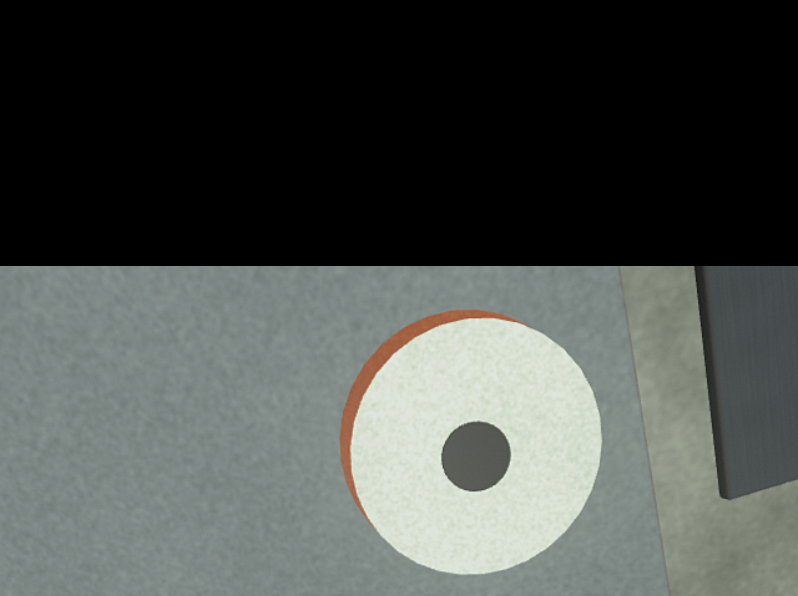

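Every row needs both keys. These two views only show the spool lookalike at the table edge, because the arm has not moved. Retrying.

Emit:
{"fn": "arm_command", "kwargs": {"plan": [{"dp": [0, 0, 0], "spin": -0.106}, {"dp": [0, 0, 0], "spin": -0.106}, {"dp": [0, 0, 0], "spin": -0.106}, {"dp": [-20, -39, 0], "spin": 0}, {"dp": [-20, -39, 0], "spin": 0}], "grip": -1}}

```text
clock: 2.05
position: [0.2351, 0.5152, 0.4042]
ee_rot: [-0.001, 1.0, -0.0, -0.0]
ft_force: [1.8, -0.0, 0.2]
grip_width: 1.001
grasp_force: 0.0
```

Emit:
{"fn": "arm_command", "kwargs": {"plan": [{"dp": [-20, -39, 0], "spin": 0}, {"dp": [-20, -39, 0], "spin": 0}, {"dp": [-20, -39, 0], "spin": 0}, {"dp": [-20, -39, 0], "spin": 0}, {"dp": [-20, -39, 0], "spin": 0}]}}

```text
clock: 2.55
position: [0.3359, 0.3189, 0.405]
ee_rot: [-0.0, 1.0, 0.0, 0.0]
ft_force: [1.2, 0.5, 0.3]
grip_width: 0.998
grasp_force: 0.0
```

Emit:
{"fn": "arm_command", "kwargs": {"plan": [{"dp": [-20, -40, 0], "spin": 0}, {"dp": [0, 0, 0], "spin": 0}, {"dp": [0, 0, 0], "spin": 0}]}}

```text
clock: 2.85
position: [0.3556, 0.2801, 0.405]
ee_rot: [0.001, 1.0, 0.0, 0.0]
ft_force: [0.2, 0.4, -0.4]
grip_width: 1.003
grasp_force: 0.0
```

Run:
```python
from h import *
o=manip.get_obs(); print(o["clock"],o["position"],o["ee_rot"],o["joint_pos"])
c=cam("wrist"); img=viewer.camera("wrist"); cv2.imwrite("pics/w1.png",img); np.savez("w1.npz",K=c[0],R=c[1],t=c[2])
for n in "transmitter filter key meter".split():
    print(n,[([round(float(v),3) for v in d["position"]],round(d["score"],2)) for d in finder.find_in("wrist",n)][:2])
T=[]
for n,z,x,y,h in [("transmitter",.066,.63,.24,.13),("filter",.04,.453,.338,.09),("key",.018,.462,.113,.09)]:
    T.append(cv2.resize(rect(img,c,z,x,y,h,.266/2/h),(266,266)))
cv2.imwrite("pics/w1b.png",np.vstack([np.hstack(T),cv2.resize(img,(426,320))[:,:].repeat(1,1)if 0 else cv2.copyMakeBorder(cv2.resize(img,(426,320)),0,0,0,372,0)]))
```

```text
2.85 [0.3556401  0.28012833 0.40501824] [9.74618417e-04 9.99999417e-01 4.44619861e-04 1.32588974e-04] [-0.8858114  -0.05500438  0.11388539  1.89658145  0.00601738  1.29885385
  0.79513891]
transmitter [([0.564, 0.235, 0.057], 0.61)]
filter [([0.445, 0.335, 0.044], 0.89)]
key [([0.451, 0.126, 0.02], 0.73)]
meter []
```

View pics/w1b.png

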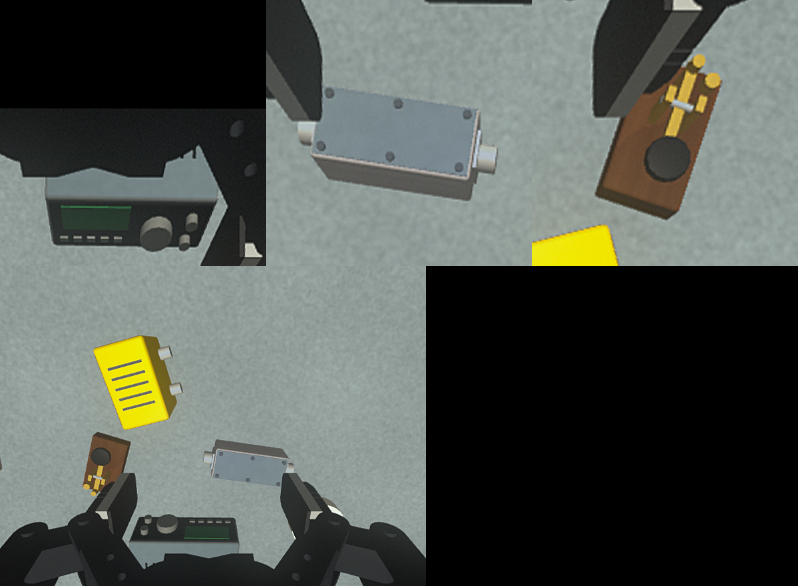

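The wrist view shows the filter lid's corners at about (312,155), (473,178) and (480,108), which puts its yaw near -0.14. The transmitter's front top edge runs from (47,198) to (217,199), so its centre is about (0.631, 0.241) with yaw near 0. The front panel and the key knob both face the robot. Next I'll look at the speaker, meter and load.

Emit:
{"fn": "arm_command", "kwargs": {"plan": [{"dp": [0, -45, 0], "spin": 0}, {"dp": [0, -45, 0], "spin": 0}, {"dp": [0, -45, 0], "spin": 0}, {"dp": [0, -45, 0], "spin": 0}, {"dp": [0, -45, 0], "spin": 0}]}}

```text
clock: 3.6
position: [0.355, 0.0546, 0.4047]
ee_rot: [-0.001, 1.0, 0.0, 0.0]
ft_force: [0.3, -1.0, 0.7]
grip_width: 0.997
grasp_force: 0.0
```

Emit:
{"fn": "arm_command", "kwargs": {"plan": [{"dp": [0, -45, 0], "spin": 0}, {"dp": [0, -45, 0], "spin": 0}, {"dp": [0, -45, 0], "spin": 0}, {"dp": [0, -45, 0], "spin": 0}, {"dp": [0, -45, 0], "spin": 0}]}}

```text
clock: 4.1
position: [0.3552, -0.1707, 0.4049]
ee_rot: [-0.001, 1.0, 0.0, 0.0]
ft_force: [1.6, 0.9, 0.4]
grip_width: 1.0
grasp_force: 0.0
```

Emit:
{"fn": "arm_command", "kwargs": {"plan": [{"dp": [0, -45, 0], "spin": 0}, {"dp": [0, -25, 0], "spin": 0}, {"dp": [0, 0, 0], "spin": 0}, {"dp": [0, 0, 0], "spin": 0}]}}

```text
clock: 4.5
position: [0.3558, -0.2388, 0.4047]
ee_rot: [-0.0, 1.0, -0.0, -0.0]
ft_force: [0.5, -0.0, -0.6]
grip_width: 1.002
grasp_force: 0.0
```

Run:
```python
from h import *
o=manip.get_obs(); print(o["clock"],o["position"],o["ee_rot"],o["joint_pos"])
c=cam("wrist"); img=viewer.camera("wrist"); cv2.imwrite("pics/w2.png",img)
for n in "dummy_load meter speaker".split():
    print(n,[([round(float(v),3) for v in d["position"]],round(d["score"],2)) for d in finder.find_in("wrist",n)][:2])
T=[]
for n,z,x,y,h in [("load",.08,.617,-.242,.13),("meter",.085,.438,-.105,.09),("speaker",.065,.45,-.342,.09)]:
    T.append(cv2.resize(rect(img,c,z,x,y,h,.266/2/h),(266,266)))
cv2.imwrite("pics/w2b.png",np.vstack([np.hstack(T),cv2.copyMakeBorder(cv2.resize(img,(426,320)),0,0,0,372,0)]))
```

```text
4.5 [ 0.35582295 -0.23880484  0.40472121] [-1.70868937e-04  9.99999977e-01 -6.84237713e-05 -1.08624859e-04] [-0.54751158 -0.28189996  0.90111143  1.97975442  0.22586767  1.34554288
  1.85373832]
dummy_load []
meter [([0.306, -0.183, 0.078], 0.76), ([0.421, -0.109, 0.084], 0.65)]
speaker [([0.432, -0.332, 0.067], 0.82)]
```

View pics/w2b.png

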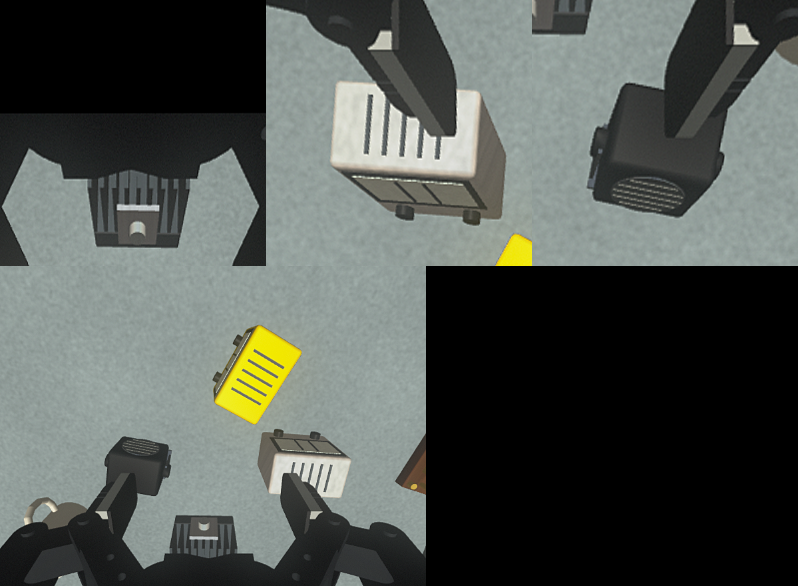

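Speaker grille (648,195), meter dial (420,190) and load socket (138,228) all face the robot, as the transmitter does. Estimated poses as x, y, yaw:

| Thing | x (m) | y (m) | yaw (rad) |
|---|---|---|---|
| speaker | .450 | -.342 | -.20 |
| meter | .441 | -.110 | -.07 |
| filter | .454 | .339 | -.14 |
| key | .463 | .114 | -.31 |
| transmitter | .631 | .241 | ≈ 0 |
| load | .619 | -.248 | ≈ 0 |

I'll take the speaker first.

Emit:
{"fn": "arm_command", "kwargs": {"plan": [{"dp": [-31, -34, 0], "spin": 0}, {"dp": [-31, -34, 0], "spin": 0}, {"dp": [-32, -35, 0], "spin": 0}, {"dp": [0, 0, 0], "spin": 0.1475}, {"dp": [0, 0, 0], "spin": 0.1475}]}}

```text
clock: 5.2
position: [0.4176, -0.3062, 0.4018]
ee_rot: [0.154, 0.988, 0.007, -0.011]
ft_force: [-0.7, 0.5, -0.7]
grip_width: 1.001
grasp_force: 0.0
```

Emit:
{"fn": "arm_command", "kwargs": {"plan": [{"dp": [0, 0, 0], "spin": 0.1475}, {"dp": [0, 0, 0], "spin": 0.1475}, {"dp": [0, 0, 0], "spin": 0.1475}, {"dp": [0, 0, 0], "spin": 0.1475}, {"dp": [0, 0, 0], "spin": 0.1475}]}}

```text
clock: 5.7
position: [0.417, -0.306, 0.4024]
ee_rot: [0.499, 0.866, 0.005, -0.012]
ft_force: [0.6, 0.4, -0.8]
grip_width: 0.999
grasp_force: 0.0
```

Emit:
{"fn": "arm_command", "kwargs": {"plan": [{"dp": [0, 0, 0], "spin": 0.1475}, {"dp": [0, 0, 0], "spin": 0.1475}, {"dp": [0, 0, 0], "spin": 0.1475}, {"dp": [0, 0, 0], "spin": 0.1475}, {"dp": [0, 0, 0], "spin": 0.1475}]}}

```text
clock: 6.2
position: [0.417, -0.306, 0.4023]
ee_rot: [0.778, 0.628, 0.001, -0.013]
ft_force: [0.3, -0.2, -0.5]
grip_width: 0.999
grasp_force: 0.0
```

Emit:
{"fn": "arm_command", "kwargs": {"plan": [{"dp": [0, 0, 30], "spin": 0}, {"dp": [0, 0, 30], "spin": 0}, {"dp": [0, 0, 0], "spin": 0}, {"dp": [0, 0, 0], "spin": 0}]}}

```text
clock: 6.6
position: [0.4158, -0.3055, 0.3432]
ee_rot: [0.776, 0.63, 0.0, -0.013]
ft_force: [-0.6, -0.8, 0.9]
grip_width: 0.999
grasp_force: 0.0
```

Run:
```python
from h import *
o=manip.get_obs(); print(o["clock"],o["position"],o["ee_rot"],np.round(o["joint_pos"],2))
```

```text
6.6 [ 0.41584881 -0.30545494  0.34315182] [ 7.76401336e-01  6.30114433e-01  2.20344640e-04 -1.25187314e-02] [-0.51  0.31  1.25  1.86 -0.31  1.22  0.63]
```

Add to h.py:
```python
def go(x,y,z,yaw=None):
    """mm to shift (tool axes) so the grasp point gets to x,y and TCP height z+0.155; spin to bring tool y to azimuth yaw"""
    o=manip.get_obs(); R=Ro.from_quat(o["ee_rot"]).as_matrix(); g=o["position"]+R[:,2]*.155
    az=np.arctan2(R[1,1],R[0,1]); s=None
    if yaw is not None:
        s=-((yaw-az+np.pi)%(2*np.pi)-np.pi)
    print("t",round(o["clock"],2),"grasp",np.round(g,4),"az",round(az,4),"tilt",np.round(R[:2,2],4),"q",np.round(o["joint_pos"],2))
    print("dp if no spin",np.round(R.T@(np.array([x,y,z])-g)*1000,1),"spin",s)
    if s is not None: print("dp after spin",np.round((R@Ro.from_rotvec([0,0,s]).as_matrix()).T@(np.array([x,y,z])-g)*1000,1))
```

```text
(no output)
```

Emit:
{"fn": "arm_command", "kwargs": {"plan": [{"dp": [-17, 23.5, 0], "spin": 0}, {"dp": [-17, 23.5, 0], "spin": 0}, {"dp": [0, 0, 20], "spin": 0}, {"dp": [0, 0, 20], "spin": 0}, {"dp": [0, 0, 0], "spin": 0}]}}

```text
clock: 7.1
position: [0.4543, -0.3473, 0.3009]
ee_rot: [0.776, 0.63, 0.0, -0.013]
ft_force: [-0.3, 0.9, -0.0]
grip_width: 1.0
grasp_force: 0.0
```

```bash
python3 -c "
from h import *
go(.45,-.342,.04,-.2)"
```

```text
t 7.1 grasp [ 0.4518 -0.3442  0.146 ] az -0.2067 tilt [-0.0161  0.0202] q [-0.27  0.5   1.09  1.76 -0.48  1.2   0.76]
dp if no spin [ 0.00e+00 -1.00e-01  1.06e+02] spin -0.006742422160502137
dp after spin [ 0.00e+00 -1.00e-01  1.06e+02]
```

Emit:
{"fn": "arm_command", "kwargs": {"plan": [{"dp": [0, 0, 25], "spin": 0}, {"dp": [0, 0, 25], "spin": 0}, {"dp": [0, 0, 25], "spin": 0}, {"dp": [0, 0, 20], "spin": 0}, {"dp": [0, 0, 11], "spin": 0}]}}

```text
clock: 7.6
position: [0.4534, -0.3454, 0.1959]
ee_rot: [0.776, 0.631, 0.001, -0.012]
ft_force: [0.1, -0.2, 0.2]
grip_width: 1.002
grasp_force: 0.0
```

Emit:
{"fn": "arm_command", "kwargs": {"plan": [{"dp": [0, 0, 0], "spin": 0}, {"dp": [0, 0, 0], "spin": 0}, {"dp": [0, 0, 0], "spin": 0}, {"dp": [0, 0, 0], "spin": 0}, {"dp": [0, 0, 0], "spin": 0}], "grip": 1, "newtons": 40}}

```text
clock: 8.1
position: [0.453, -0.3461, 0.1969]
ee_rot: [0.776, 0.63, 0.001, -0.011]
ft_force: [-1.7, 0.9, 7.9]
grip_width: 0.7
grasp_force: 44.1
```

Emit:
{"fn": "arm_command", "kwargs": {"plan": [{"dp": [0, 0, 0], "spin": 0}, {"dp": [0, 0, 0], "spin": 0}, {"dp": [0, 0, 0], "spin": 0}, {"dp": [0, 0, 0], "spin": 0}]}}

```text
clock: 8.5
position: [0.453, -0.3461, 0.1969]
ee_rot: [0.776, 0.63, 0.001, -0.011]
ft_force: [-1.3, 1.7, 7.9]
grip_width: 0.697
grasp_force: 44.1
```

Run:
```python
from h import *
go(.631,.241,.106,-.015)
img=viewer.camera("top"); cv2.imwrite("pics/t2.png",cv2.resize(img[200:340,340:520],(720,560),interpolation=cv2.INTER_CUBIC))
```

```text
t 8.5 grasp [ 0.4511 -0.3432  0.042 ] az -0.2073 tilt [-0.0125  0.0191] q [-0.17  0.63  0.96  1.84 -0.61  1.02  0.84]
dp if no spin [609.7  54.8 -55.1] spin -0.19228609027178
dp after spin [588.  170.3 -55.1]
```

Emit:
{"fn": "arm_command", "kwargs": {"plan": [{"dp": [0, 0, -10], "spin": 0}, {"dp": [0, 0, -30], "spin": 0}, {"dp": [0, 0, -35], "spin": 0}, {"dp": [0, 0, -35], "spin": 0}, {"dp": [0, 0, -30], "spin": -0.06}]}}

```text
clock: 9.05
position: [0.4542, -0.3486, 0.3377]
ee_rot: [0.757, 0.653, 0.001, -0.012]
ft_force: [0.4, 0.6, -4.6]
grip_width: 0.698
grasp_force: 44.8
```

Emit:
{"fn": "arm_command", "kwargs": {"plan": [{"dp": [20, 6, 0], "spin": -0.06}, {"dp": [35, 10, 0], "spin": -0.07}, {"dp": [35, 10, 0], "spin": 0}, {"dp": [35, 10, 0], "spin": 0}, {"dp": [35, 10, 0], "spin": 0}]}}

```text
clock: 9.55
position: [0.5083, -0.1899, 0.3383]
ee_rot: [0.713, 0.701, 0.002, -0.012]
ft_force: [1.1, 0.2, -2.8]
grip_width: 0.702
grasp_force: 45.0
```

Emit:
{"fn": "arm_command", "kwargs": {"plan": [{"dp": [35, 10, 0], "spin": 0}, {"dp": [35, 10, 0], "spin": 0}, {"dp": [35, 10, 0], "spin": 0}, {"dp": [35, 10, 0], "spin": 0}, {"dp": [35, 10, 0], "spin": 0}]}}

```text
clock: 10.05
position: [0.5614, -0.0158, 0.3411]
ee_rot: [0.713, 0.701, 0.002, -0.012]
ft_force: [-0.2, -0.7, -5.0]
grip_width: 0.697
grasp_force: 45.0
```

Run:
```python
from h import *
go(.631,.241,.110,-.015)
```

```text
t 10.05 grasp [ 0.5592 -0.0127  0.1861] az -0.0177 tilt [-0.0142  0.0201] q [-0.91  0.4   1.08  1.75 -0.39  1.24  0.25]
dp if no spin [253.4  68.4  80.2] spin -0.0027314415366248568
dp after spin [253.2  69.1  80.2]
```

Emit:
{"fn": "arm_command", "kwargs": {"plan": [{"dp": [36, 10, 0], "spin": 0}, {"dp": [36, 10, 0], "spin": 0}, {"dp": [36, 10, 0], "spin": 0}, {"dp": [36, 10, 0], "spin": 0}, {"dp": [36, 10, 0], "spin": 0}]}}

```text
clock: 10.55
position: [0.6146, 0.1634, 0.3438]
ee_rot: [0.713, 0.701, 0.002, -0.012]
ft_force: [0.4, -0.8, -3.2]
grip_width: 0.698
grasp_force: 45.0
```

Emit:
{"fn": "arm_command", "kwargs": {"plan": [{"dp": [36, 10, 0], "spin": 0}, {"dp": [28, 8, 0], "spin": 0}, {"dp": [6, 2, 0], "spin": 0}, {"dp": [0, 0, 0], "spin": 0}, {"dp": [0, 0, 0], "spin": 0}]}}

```text
clock: 11.05
position: [0.6357, 0.2301, 0.3445]
ee_rot: [0.714, 0.7, 0.001, -0.012]
ft_force: [0.0, -0.6, -3.4]
grip_width: 0.695
grasp_force: 45.0
```

Run:
```python
from h import *
go(.631,.241,.110,-.015)
c=cam("wrist"); img=viewer.camera("wrist"); cv2.imwrite("pics/w3.png",img)
T=viewer.camera("top"); r=rect(T,cam("top"),.131+.055,.631,.241,.15,1)
cv2.imwrite("pics/w3b.png",np.hstack([cv2.resize(img,(426,320)),cv2.resize(r,(320,320))]))
```

```text
t 11.05 grasp [0.6335 0.233  0.1895] az -0.0191 tilt [-0.0143  0.0186] q [-1.02  0.64  0.94  1.42 -0.54  1.35 -0.07]
dp if no spin [ 6.5 -1.5 79.7] spin -0.004074745164491578
dp after spin [ 6.5 -1.5 79.7]
```

View pics/w3b.png

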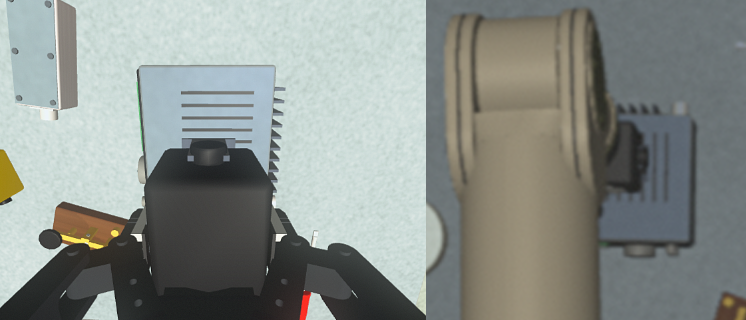

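Emit:
{"fn": "arm_command", "kwargs": {"plan": [{"dp": [6.5, -1.5, 10], "spin": 0}, {"dp": [0, 0, 25], "spin": 0}, {"dp": [0, 0, 25], "spin": 0}, {"dp": [0, 0, 14], "spin": 0}, {"dp": [0, 0, 0], "spin": 0}]}}

```text
clock: 11.65
position: [0.6325, 0.2396, 0.2679]
ee_rot: [0.713, 0.701, -0.0, -0.013]
ft_force: [0.2, -0.1, -3.1]
grip_width: 0.698
grasp_force: 44.8
```

Emit:
{"fn": "arm_command", "kwargs": {"plan": [{"dp": [0, 0, 3], "spin": 0}, {"dp": [0, 0, 2], "spin": 0}, {"dp": [0, 0, 1], "spin": 0}, {"dp": [0, 0, 1], "spin": 0}, {"dp": [0, 0, 0], "spin": 0}]}}

```text
clock: 12.15
position: [0.6333, 0.2398, 0.2634]
ee_rot: [0.713, 0.701, 0.002, -0.012]
ft_force: [-0.3, 0.4, -4.3]
grip_width: 0.701
grasp_force: 44.9
```

Emit:
{"fn": "arm_command", "kwargs": {"plan": [{"dp": [0, 0, 1], "spin": 0}, {"dp": [0, 0, 1], "spin": 0}, {"dp": [0, 0, 0], "spin": 0}]}}

```text
clock: 12.45
position: [0.6334, 0.2398, 0.263]
ee_rot: [0.713, 0.701, 0.002, -0.012]
ft_force: [-6.6, -0.4, 11.0]
grip_width: 0.694
grasp_force: 46.5
```

```bash
python3 -c "
from h import *
go(.631,.241,.11,-.015)"
```

```text
t 12.45 grasp [0.6312 0.243  0.108 ] az -0.0172 tilt [-0.014   0.0206] q [-1.02  0.72  0.89  1.5  -0.6   1.22 -0.05]
dp if no spin [-1.9 -0.2 -2. ] spin -0.002243302309925088
dp after spin [-1.9 -0.2 -2. ]
```

Emit:
{"fn": "arm_command", "kwargs": {"plan": [{"dp": [0, 0, 0], "spin": 0}, {"dp": [0, 0, 0], "spin": 0}, {"dp": [0, 0, 0], "spin": 0}, {"dp": [0, 0, 0], "spin": 0}, {"dp": [0, 0, 0], "spin": 0}], "grip": -1}}

```text
clock: 12.95
position: [0.6332, 0.2398, 0.2612]
ee_rot: [0.713, 0.701, 0.002, -0.012]
ft_force: [-0.5, 0.2, 0.2]
grip_width: 0.999
grasp_force: 0.0
```

Emit:
{"fn": "arm_command", "kwargs": {"plan": [{"dp": [0, 0, -10], "spin": 0}, {"dp": [0, 0, -20], "spin": 0}, {"dp": [0, 0, -35], "spin": 0}, {"dp": [0, 0, -35], "spin": 0}, {"dp": [0, 0, -10], "spin": 0}]}}

```text
clock: 13.45
position: [0.6356, 0.237, 0.3761]
ee_rot: [0.713, 0.701, 0.004, -0.011]
ft_force: [1.0, -0.6, -0.1]
grip_width: 1.001
grasp_force: 0.0
```

```bash
python3 -c "
from h import *
go(.441,-.110,.22,-.07)"
```

```text
t 13.45 grasp [0.6341 0.2403 0.2212] az -0.0179 tilt [-0.0092  0.0215] q [-1.03  0.62  0.95  1.38 -0.53  1.4  -0.1 ]
dp if no spin [-353.7 -186.8   -4.6] spin 0.05207414776660224
dp after spin [-362.9 -168.2   -4.6]
```

Emit:
{"fn": "arm_command", "kwargs": {"plan": [{"dp": [0, 0, 0], "spin": 0.052}, {"dp": [-36, -17, 0], "spin": 0}, {"dp": [-36, -17, 0], "spin": 0}, {"dp": [-36, -17, 0], "spin": 0}, {"dp": [-36, -17, 0], "spin": 0}]}}

```text
clock: 13.95
position: [0.556, 0.0972, 0.3694]
ee_rot: [0.731, 0.682, 0.001, -0.012]
ft_force: [-0.0, -0.2, 2.1]
grip_width: 1.002
grasp_force: 0.0
```

Emit:
{"fn": "arm_command", "kwargs": {"plan": [{"dp": [-36, -17, 0], "spin": 0}, {"dp": [-36, -17, 0], "spin": 0}, {"dp": [-36, -17, 0], "spin": 0}, {"dp": [-36, -17, 0], "spin": 0}, {"dp": [-36, -17, 0], "spin": 0}]}}

```text
clock: 14.45
position: [0.4589, -0.0763, 0.367]
ee_rot: [0.731, 0.682, 0.001, -0.012]
ft_force: [-0.0, -0.9, 0.8]
grip_width: 1.003
grasp_force: 0.0
```

Emit:
{"fn": "arm_command", "kwargs": {"plan": [{"dp": [-30, -14, 0], "spin": 0}, {"dp": [0, 0, 20], "spin": 0}, {"dp": [0, 0, 30], "spin": 0}, {"dp": [0, 0, 0], "spin": 0}]}}

```text
clock: 14.85
position: [0.4423, -0.0998, 0.315]
ee_rot: [0.729, 0.684, -0.002, -0.012]
ft_force: [0.0, 0.3, -0.5]
grip_width: 0.994
grasp_force: 0.0
```

Run:
```python
from h import *
go(.441,-.110,.06,-.07)
c=cam("wrist"); img=viewer.camera("wrist"); cv2.imwrite("pics/w4.png",img)
```

```text
t 14.85 grasp [ 0.4392 -0.0975  0.16  ] az -0.0644 tilt [-0.0196  0.0154] q [-1.18 -0.02  1.34  2.05  0.01  1.12  0.08]
dp if no spin [-13.8   4.6  99.8] spin 0.00562476129383338
dp after spin [-13.8   4.7  99.8]
```

View pics/w4.png

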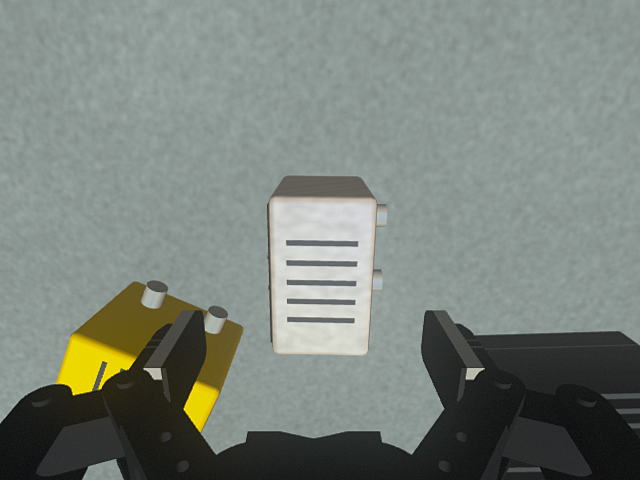

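The white meter sits between the fingers, with the centre of its top at about (322,277). Its sockets are on the image's right (+x, the back), and the yellow lookalike is to the left.

```bash
cat >> h.py <<'E'
def w2(pts,z,c):
    K,R,t=c; C=-R.T@t; out=[]
    for p in pts:
        d=R.T@np.linalg.inv(K)@np.array([p[0],p[1],1.]); out.append(C+d*(z-C[2])/d[2])
    return np.round(out,4)
E
python3 - <<'E'
from h import *
P=w2([(272,198),(378,198),(273,353),(369,355)],.085,cam("wrist")); print(P,P.mean(0))
d=P[0]-P[2]; print(np.arctan2(-d[0],d[1])); d=P[1]-P[3]; print(np.arctan2(-d[0],d[1]))
E
```

```text
[[ 0.4188 -0.0604  0.085 ]
 [ 0.4763 -0.0642  0.085 ]
 [ 0.4094 -0.1579  0.085 ]
 [ 0.4689 -0.1627  0.085 ]] [ 0.44335 -0.1113   0.085  ]
-0.09611320221496374
-0.07498604022940462
```

Emit:
{"fn": "arm_command", "kwargs": {"plan": [{"dp": [-14.7, 6.6, 0], "spin": 0.02}, {"dp": [0, 0, 20], "spin": 0}, {"dp": [0, 0, 20], "spin": 0}, {"dp": [0, 0, 0], "spin": 0}]}}

```text
clock: 15.3
position: [0.4471, -0.1183, 0.2768]
ee_rot: [0.739, 0.674, 0.0, -0.013]
ft_force: [-0.4, -0.3, 1.0]
grip_width: 0.999
grasp_force: 0.0
```

```bash
python3 -c "
from h import *
go(.443,-.111,.06,-.08)"
```

```text
t 15.3 grasp [ 0.4445 -0.1153  0.1219] az -0.0924 tilt [-0.0167  0.0193] q [-0.97  0.21  1.26  2.06 -0.25  1.05  0.32]
dp if no spin [ 3.  -0.7 62. ] spin -0.012436714601812504
dp after spin [ 3.1 -0.7 62. ]
```

Emit:
{"fn": "arm_command", "kwargs": {"plan": [{"dp": [3, -0.7, 15], "spin": -0.006}, {"dp": [0, 0, 20], "spin": 0}, {"dp": [0, 0, 17], "spin": 0}, {"dp": [0, 0, 10], "spin": 0}, {"dp": [0, 0, 0], "spin": 0}]}}

```text
clock: 15.8
position: [0.4466, -0.1132, 0.2158]
ee_rot: [0.736, 0.677, 0.001, -0.012]
ft_force: [0.2, -0.5, 1.1]
grip_width: 1.0
grasp_force: 0.0
```

Emit:
{"fn": "arm_command", "kwargs": {"plan": [{"dp": [0, 0, 0], "spin": 0}, {"dp": [0, 0, 0], "spin": 0}, {"dp": [0, 0, 0], "spin": 0}, {"dp": [0, 0, 0], "spin": 0}, {"dp": [0, 0, 0], "spin": 0}], "grip": 1}}

```text
clock: 16.3
position: [0.4468, -0.1131, 0.2162]
ee_rot: [0.736, 0.677, 0.002, -0.012]
ft_force: [-5.5, -0.1, 11.1]
grip_width: 0.698
grasp_force: 40.8
```

Emit:
{"fn": "arm_command", "kwargs": {"plan": [{"dp": [0, 0, 0], "spin": 0}, {"dp": [0, 0, 0], "spin": 0}, {"dp": [0, 0, 0], "spin": 0}]}}

```text
clock: 16.6
position: [0.4468, -0.1131, 0.2162]
ee_rot: [0.736, 0.677, 0.002, -0.012]
ft_force: [-5.8, 0.9, 11.2]
grip_width: 0.706
grasp_force: 40.8
```

```bash
python3 -c "
from h import *
go(.625,-.110,.06,-.015)"
```

```text
t 16.6 grasp [ 0.4446 -0.11    0.0612] az -0.0835 tilt [-0.014   0.0204] q [-0.82  0.35  1.11  2.11 -0.41  0.93  0.44]
dp if no spin [ 15.  179.8  -1.3] spin -0.06851727746402636
dp after spin [  2.7 180.4  -1.3]
```

Emit:
{"fn": "arm_command", "kwargs": {"plan": [{"dp": [0, 0, -10], "spin": 0}, {"dp": [0, 0, -30], "spin": 0}, {"dp": [0, 0, 0], "spin": -0.068}, {"dp": [1, 30, 0], "spin": 0}, {"dp": [1, 35, 0], "spin": 0}]}}

```text
clock: 17.1
position: [0.5127, -0.1122, 0.2551]
ee_rot: [0.712, 0.702, 0.003, -0.013]
ft_force: [1.2, -1.4, -2.3]
grip_width: 0.697
grasp_force: 45.9
```

Emit:
{"fn": "arm_command", "kwargs": {"plan": [{"dp": [0, 35, 0], "spin": 0}, {"dp": [0, 35, 0], "spin": 0}, {"dp": [0, 30, 0], "spin": 0}, {"dp": [0, 15, 0], "spin": 0}, {"dp": [0, 0, 0], "spin": 0}]}}

```text
clock: 17.6
position: [0.6287, -0.1139, 0.2529]
ee_rot: [0.712, 0.702, 0.001, -0.011]
ft_force: [-0.6, -0.3, -4.4]
grip_width: 0.696
grasp_force: 46.1
```

Run:
```python
from h import *
go(.625,-.110,.06,-.015)
c=cam("wrist"); img=viewer.camera("wrist"); cv2.imwrite("pics/w5.png",img)
r=rect(viewer.camera("top"),cam("top"),.08,.62,-.17,.13,1.8)
cv2.imwrite("pics/w5b.png",np.hstack([cv2.resize(img,(426,320)),cv2.resize(r,(320,320))]))
```

```text
t 17.6 grasp [ 0.6265 -0.1111  0.098 ] az -0.014 tilt [-0.014   0.0177] q [-0.55  0.67  0.93  1.62 -0.58  1.17  0.51]
dp if no spin [ 0.4 -1.  38. ] spin 0.001048298714886542
dp after spin [ 0.4 -1.  38. ]
```

View pics/w5b.png

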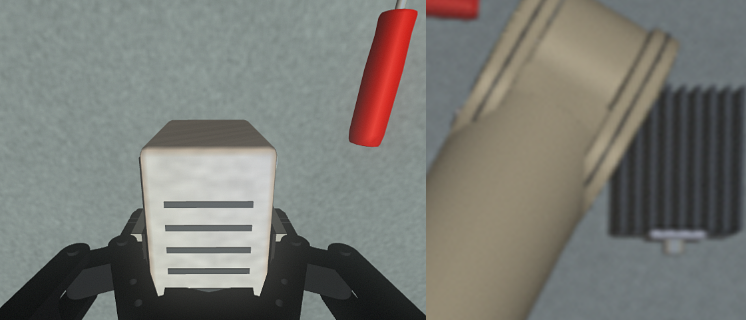

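The meter hangs square in the grip and the load fins end near x≈0.678, y≈-0.298, as expected. Lowering it now.

Emit:
{"fn": "arm_command", "kwargs": {"plan": [{"dp": [0.4, -1, 12], "spin": 0}, {"dp": [0, 0, 12], "spin": 0}, {"dp": [0, 0, 7], "spin": 0}, {"dp": [0, 0, 3], "spin": 0}, {"dp": [0, 0, 1], "spin": 0}]}}

```text
clock: 18.2
position: [0.6254, -0.1134, 0.2169]
ee_rot: [0.713, 0.702, 0.001, -0.012]
ft_force: [-0.3, 0.2, -4.6]
grip_width: 0.696
grasp_force: 46.1
```

Emit:
{"fn": "arm_command", "kwargs": {"plan": [{"dp": [0, 0, 1], "spin": 0}, {"dp": [0, 0, 1], "spin": 0}, {"dp": [0, 0, 0], "spin": 0}]}}

```text
clock: 18.5
position: [0.6257, -0.1136, 0.2163]
ee_rot: [0.713, 0.702, 0.002, -0.012]
ft_force: [-4.1, 0.7, 3.2]
grip_width: 0.7
grasp_force: 46.7
```

Emit:
{"fn": "arm_command", "kwargs": {"plan": [{"dp": [0, 0, 0.5], "spin": 0}, {"dp": [0, 0, 0], "spin": 0}, {"dp": [0, 0, 0], "spin": 0}, {"dp": [0, 0, 0], "spin": 0}, {"dp": [0, 0, 0], "spin": 0}], "grip": -1}}

```text
clock: 19.0
position: [0.6256, -0.1134, 0.2149]
ee_rot: [0.713, 0.702, 0.002, -0.012]
ft_force: [-0.8, -0.2, -0.2]
grip_width: 1.0
grasp_force: 0.0
```

Emit:
{"fn": "arm_command", "kwargs": {"plan": [{"dp": [0, 0, -10], "spin": 0}, {"dp": [0, 0, -30], "spin": 0}, {"dp": [0, 0, -35], "spin": 0}, {"dp": [0, 0, -35], "spin": 0}, {"dp": [0, 0, -30], "spin": 0}]}}

```text
clock: 19.5
position: [0.6275, -0.1165, 0.3576]
ee_rot: [0.713, 0.701, 0.002, -0.011]
ft_force: [0.6, -0.6, -0.1]
grip_width: 1.0
grasp_force: 0.0
```

```bash
python3 -c "
from h import *
go(.454,.339,.17,-.142)"
```

```text
t 19.5 grasp [ 0.6255 -0.1135  0.2027] az -0.0159 tilt [-0.013   0.0194] q [-0.59  0.57  1.01  1.52 -0.5   1.34  0.46]
dp if no spin [ 449.  -178.2   43.6] spin 0.12612382143698886
dp after spin [ 423.  -233.2   43.6]
```

Emit:
{"fn": "arm_command", "kwargs": {"plan": [{"dp": [0, 0, 0], "spin": 0.126}, {"dp": [35, -19, 0], "spin": 0}, {"dp": [35, -19, 0], "spin": 0}, {"dp": [35, -19, 0], "spin": 0}, {"dp": [35, -19, 0], "spin": 0}]}}

```text
clock: 20.0
position: [0.5714, 0.0342, 0.3593]
ee_rot: [0.755, 0.655, 0.001, -0.012]
ft_force: [0.4, 0.3, 0.0]
grip_width: 1.004
grasp_force: 0.0
```

Emit:
{"fn": "arm_command", "kwargs": {"plan": [{"dp": [35, -19, 0], "spin": 0}, {"dp": [35, -19, 0], "spin": 0}, {"dp": [35, -19, 0], "spin": 0}, {"dp": [35, -19, 0], "spin": 0}, {"dp": [35, -19, 0], "spin": 0}]}}

```text
clock: 20.5
position: [0.5021, 0.2209, 0.3641]
ee_rot: [0.755, 0.655, 0.001, -0.012]
ft_force: [1.4, -0.1, 0.1]
grip_width: 1.001
grasp_force: 0.0
```

Emit:
{"fn": "arm_command", "kwargs": {"plan": [{"dp": [35, -19, 0], "spin": 0}, {"dp": [35, -19, 0], "spin": 0}, {"dp": [30, -16, 0], "spin": 0}, {"dp": [0, 0, 10], "spin": 0}, {"dp": [0, 0, 0], "spin": 0}]}}

```text
clock: 21.0
position: [0.4628, 0.3268, 0.3554]
ee_rot: [0.755, 0.656, 0.0, -0.012]
ft_force: [1.2, -0.6, -0.5]
grip_width: 1.001
grasp_force: 0.0
```

Run:
```python
from h import *
go(.454,.339,.028,-.142)
c=cam("wrist"); img=viewer.camera("wrist"); cv2.imwrite("pics/w6.png",img)
r=rect(viewer.camera("top"),cam("top"),.08,.62,.05,.26,1)
cv2.imwrite("pics/w6b.png",np.hstack([cv2.resize(img,(480,360)),cv2.resize(r,(320,320))]) if 0 else np.hstack([cv2.resize(img,(427,320)),cv2.resize(r,(320,320))]))
```

```text
t 21.0 grasp [0.4604 0.3297 0.2005] az -0.14 tilt [-0.0152  0.0185] q [-1.58  0.41  1.12  1.73 -0.41  1.26 -0.5 ]
dp if no spin [  5.5  -4.6 172.7] spin 0.0019822359176493443
dp after spin [  5.5  -4.6 172.7]
```

View pics/w6b.png

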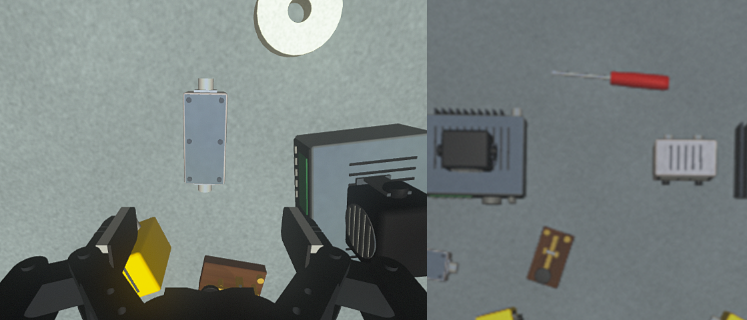

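The filter lies along the tool axis at (205,138) in the left pane. The right pane shows the meter standing square at (685,160) and the speaker on the transmitter.

Run:
```python
from h import *
c=cam("wrist"); s=640/427
P=w2([(184*s,93*s),(227*s,93*s),(185*s,184*s),(224*s,184*s)],.04,c); print(P,P.mean(0)); d=P[0]+P[1]-P[2]-P[3]; print(np.arctan2(-d[0],d[1]))
m=P.mean(0); go(m[0],m[1],.03,-.142)
```

```text
[[0.4415 0.397  0.04  ]
 [0.4885 0.3903 0.04  ]
 [0.4239 0.2896 0.04  ]
 [0.4716 0.283  0.04  ]] [0.456375 0.339975 0.04    ]
-0.15932731730273134
t 21.1 grasp [0.4617 0.3281 0.2014] az -0.1435 tilt [-0.0144  0.0194] q [-1.58  0.4   1.12  1.73 -0.41  1.26 -0.5 ]
dp if no spin [  8.   -4.  171.6] spin -0.0014641608504923909
dp after spin [  8.   -4.  171.6]
```

Emit:
{"fn": "arm_command", "kwargs": {"plan": [{"dp": [8, -4, 25], "spin": 0.008}, {"dp": [0, 0, 35], "spin": 0}, {"dp": [0, 0, 35], "spin": 0}, {"dp": [0, 0, 35], "spin": 0}, {"dp": [0, 0, 0], "spin": 0}]}}

```text
clock: 21.6
position: [0.4579, 0.3357, 0.2233]
ee_rot: [0.759, 0.651, -0.002, -0.012]
ft_force: [-0.0, 0.8, 0.9]
grip_width: 0.997
grasp_force: 0.0
```

```bash
python3 -c "
from h import *
go(.456,.340,.03,-.15)"
```

```text
t 21.6 grasp [0.455  0.3381 0.0683] az -0.1516 tilt [-0.0184  0.0154] q [-1.47  0.57  0.98  1.84 -0.57  1.04 -0.41]
dp if no spin [ 1.5  1.5 38.3] spin -0.0015536195478218495
dp after spin [ 1.5  1.5 38.3]
```

Emit:
{"fn": "arm_command", "kwargs": {"plan": [{"dp": [1.5, 1.5, 15], "spin": 0}, {"dp": [0, 0, 15], "spin": 0}, {"dp": [0, 0, 8], "spin": 0}, {"dp": [0, 0, 0], "spin": 0}]}}

```text
clock: 22.0
position: [0.4596, 0.3395, 0.1876]
ee_rot: [0.758, 0.652, 0.0, -0.012]
ft_force: [0.2, 0.6, 0.6]
grip_width: 1.0
grasp_force: 0.0
```

Emit:
{"fn": "arm_command", "kwargs": {"plan": [{"dp": [0, 0, 0], "spin": 0}, {"dp": [0, 0, 0], "spin": 0}, {"dp": [0, 0, 0], "spin": 0}, {"dp": [0, 0, 0], "spin": 0}, {"dp": [0, 0, 0], "spin": 0}], "grip": 1}}

```text
clock: 22.5
position: [0.4597, 0.3399, 0.189]
ee_rot: [0.758, 0.652, 0.001, -0.013]
ft_force: [-3.5, -0.8, 6.5]
grip_width: 0.577
grasp_force: 41.2
```

Emit:
{"fn": "arm_command", "kwargs": {"plan": [{"dp": [0, 0, 0], "spin": 0}, {"dp": [0, 0, 0], "spin": 0}, {"dp": [0, 0, 0], "spin": 0}]}}

```text
clock: 22.8
position: [0.4597, 0.3399, 0.189]
ee_rot: [0.758, 0.652, 0.001, -0.013]
ft_force: [-4.0, -0.9, 5.7]
grip_width: 0.579
grasp_force: 41.2
```

```bash
python3 -c "
from h import *
go(.628,.048,.03,-.015)"
```

```text
t 22.8 grasp [0.4574 0.3431 0.034 ] az -0.1492 tilt [-0.0148  0.0206] q [-1.43  0.62  0.93  1.85 -0.62  0.98 -0.38]
dp if no spin [-266.4  212.6   -4.6] spin -0.13417832719069978
dp after spin [-292.4  175.    -4.6]
```

Emit:
{"fn": "arm_command", "kwargs": {"plan": [{"dp": [0, 0, -10], "spin": 0}, {"dp": [0, 0, -35], "spin": 0}, {"dp": [0, 0, -40], "spin": 0}, {"dp": [0, 0, -40], "spin": 0}, {"dp": [0, 0, -15], "spin": -0.067}]}}

```text
clock: 23.3
position: [0.4627, 0.3364, 0.3322]
ee_rot: [0.736, 0.677, 0.003, -0.012]
ft_force: [0.9, 2.2, -3.4]
grip_width: 0.578
grasp_force: 43.7
```

Emit:
{"fn": "arm_command", "kwargs": {"plan": [{"dp": [0, 0, 0], "spin": -0.067}, {"dp": [-32, 19.5, 0], "spin": 0}, {"dp": [-32, 19.5, 0], "spin": 0}, {"dp": [-32, 19.5, 0], "spin": 0}, {"dp": [-32, 19.5, 0], "spin": 0}]}}

```text
clock: 23.8
position: [0.5381, 0.2061, 0.325]
ee_rot: [0.713, 0.702, 0.002, -0.012]
ft_force: [1.6, 0.2, -3.4]
grip_width: 0.578
grasp_force: 43.7
```

Emit:
{"fn": "arm_command", "kwargs": {"plan": [{"dp": [-32, 19.5, 0], "spin": 0}, {"dp": [-32, 19.5, 0], "spin": 0}, {"dp": [-32, 19.5, 0], "spin": 0}, {"dp": [-32, 19.5, 0], "spin": 0}, {"dp": [-32, 19.5, 0], "spin": 0}]}}

```text
clock: 24.3
position: [0.6331, 0.0448, 0.3203]
ee_rot: [0.713, 0.702, 0.002, -0.012]
ft_force: [1.7, 0.2, -4.4]
grip_width: 0.578
grasp_force: 43.7
```

Emit:
{"fn": "arm_command", "kwargs": {"plan": [{"dp": [0, 0, 20], "spin": 0}, {"dp": [0, 0, 20], "spin": 0}, {"dp": [0, 0, 0], "spin": 0}]}}

```text
clock: 24.6
position: [0.6312, 0.047, 0.2778]
ee_rot: [0.713, 0.701, -0.0, -0.013]
ft_force: [-0.6, 0.8, -3.7]
grip_width: 0.579
grasp_force: 43.7
```

```bash
python3 -c "
from h import *
go(.628,.051,.034,-.015)"
```

```text
t 24.6 grasp [0.6283 0.0499 0.1228] az -0.0159 tilt [-0.0188  0.0188] q [-0.82  0.63  0.96  1.62 -0.56  1.21  0.25]
dp if no spin [-0.5  1.4 88.8] spin -0.0009400888088708648
dp after spin [-0.5  1.4 88.8]
```

Emit:
{"fn": "arm_command", "kwargs": {"plan": [{"dp": [-0.5, 1.4, 20], "spin": 0}, {"dp": [0, 0, 25], "spin": 0}, {"dp": [0, 0, 20], "spin": 0}, {"dp": [0, 0, 15], "spin": 0}, {"dp": [0, 0, 4], "spin": 0}]}}

```text
clock: 25.1
position: [0.632, 0.0486, 0.1953]
ee_rot: [0.712, 0.702, 0.001, -0.012]
ft_force: [0.2, -0.1, -3.9]
grip_width: 0.577
grasp_force: 43.7
```

Emit:
{"fn": "arm_command", "kwargs": {"plan": [{"dp": [0, 0, 2], "spin": 0}, {"dp": [0, 0, 1], "spin": 0}, {"dp": [0, 0, 0.5], "spin": 0}, {"dp": [0, 0, 0], "spin": 0}]}}

```text
clock: 25.5
position: [0.6325, 0.0482, 0.1931]
ee_rot: [0.713, 0.702, 0.002, -0.012]
ft_force: [0.4, 0.6, -3.9]
grip_width: 0.576
grasp_force: 43.7
```

Emit:
{"fn": "arm_command", "kwargs": {"plan": [{"dp": [0, 0, 1], "spin": 0}, {"dp": [0, 0, 1], "spin": 0}, {"dp": [0, 0, 1], "spin": 0}, {"dp": [0, 0, 0], "spin": 0}]}}

```text
clock: 25.9
position: [0.6322, 0.0483, 0.1893]
ee_rot: [0.712, 0.702, 0.002, -0.012]
ft_force: [-0.7, -0.5, -4.4]
grip_width: 0.578
grasp_force: 43.7
```

Emit:
{"fn": "arm_command", "kwargs": {"plan": [{"dp": [0, 0, 0.7], "spin": 0}, {"dp": [0, 0, 0.3], "spin": 0}, {"dp": [0, 0, 0], "spin": 0}]}}

```text
clock: 26.2
position: [0.6323, 0.0482, 0.189]
ee_rot: [0.713, 0.702, 0.002, -0.012]
ft_force: [-3.7, 0.4, 5.1]
grip_width: 0.578
grasp_force: 44.7
```

Emit:
{"fn": "arm_command", "kwargs": {"plan": [{"dp": [0, 0, 0], "spin": 0}, {"dp": [0, 0, 0], "spin": 0}, {"dp": [0, 0, 0], "spin": 0}, {"dp": [0, 0, 0], "spin": 0}, {"dp": [0, 0, 0], "spin": 0}], "grip": -1}}

```text
clock: 26.7
position: [0.6323, 0.0483, 0.1885]
ee_rot: [0.713, 0.702, 0.002, -0.012]
ft_force: [0.4, 0.6, 0.0]
grip_width: 1.002
grasp_force: 0.0
```

Emit:
{"fn": "arm_command", "kwargs": {"plan": [{"dp": [0, 0, -10], "spin": 0}, {"dp": [0, 0, -30], "spin": 0}, {"dp": [0, 0, -40], "spin": 0}, {"dp": [0, 0, -40], "spin": 0}, {"dp": [0, 0, -30], "spin": -0.1}]}}

```text
clock: 27.2
position: [0.6345, 0.0449, 0.3417]
ee_rot: [0.677, 0.736, 0.003, -0.011]
ft_force: [-0.1, 0.5, -0.3]
grip_width: 1.0
grasp_force: 0.0
```

Emit:
{"fn": "arm_command", "kwargs": {"plan": [{"dp": [0, 0, 0], "spin": -0.14}, {"dp": [0, 0, 0], "spin": -0.14}, {"dp": [0, 0, 0], "spin": -0.14}, {"dp": [0, 0, 0], "spin": -0.14}, {"dp": [0, 0, 0], "spin": -0.14}]}}

```text
clock: 27.7
position: [0.6343, 0.0451, 0.3393]
ee_rot: [0.381, 0.925, 0.006, -0.01]
ft_force: [-0.0, -0.3, -0.2]
grip_width: 1.001
grasp_force: 0.0
```

Emit:
{"fn": "arm_command", "kwargs": {"plan": [{"dp": [0, 0, 0], "spin": -0.14}, {"dp": [0, 0, 0], "spin": -0.14}, {"dp": [0, 0, 0], "spin": -0.14}, {"dp": [0, 0, 0], "spin": -0.055}, {"dp": [0, 0, 0], "spin": 0}]}}

```text
clock: 28.2
position: [0.6344, 0.0449, 0.3392]
ee_rot: [0.155, 0.988, 0.009, -0.008]
ft_force: [0.7, -0.8, 0.3]
grip_width: 1.003
grasp_force: 0.0
```

```bash
python3 -c "
from h import *
go(.463,.114,.15,1.26)"
```

```text
t 28.2 grasp [0.6322 0.048  0.1843] az 1.2595 tilt [-0.0138  0.0198] q [-0.68  0.48  0.73  1.54 -0.35  1.26  1.37]
dp if no spin [180.6  10.5  37.9] spin -0.0005432693029914226
dp after spin [180.6  10.6  37.9]
```

Emit:
{"fn": "arm_command", "kwargs": {"plan": [{"dp": [36, 2, 0], "spin": 0}, {"dp": [36, 2, 0], "spin": 0}, {"dp": [36, 2, 0], "spin": 0}, {"dp": [36, 2, 0], "spin": 0}, {"dp": [36, 2.5, 0], "spin": 0}]}}

```text
clock: 28.7
position: [0.465, 0.1106, 0.3422]
ee_rot: [0.156, 0.988, 0.009, -0.009]
ft_force: [-1.2, -0.1, 0.6]
grip_width: 0.999
grasp_force: 0.0
```

Emit:
{"fn": "arm_command", "kwargs": {"plan": [{"dp": [0, 0, 0], "spin": 0}, {"dp": [0, 0, 0], "spin": 0}]}}

```text
clock: 28.9
position: [0.4661, 0.1106, 0.3428]
ee_rot: [0.155, 0.988, 0.01, -0.008]
ft_force: [0.4, 0.6, 0.9]
grip_width: 0.997
grasp_force: 0.0
```

Run:
```python
from h import *
go(.463,.114,.02,1.26)
c=cam("wrist"); img=viewer.camera("wrist"); np.savez("c7.npz",K=c[0],R=c[1],t=c[2])
r=rect(img,c,.018,.463,.114,.07,4)
cv2.imwrite("pics/w7b.png",r)
```

```text
t 28.9 grasp [0.4639 0.1139 0.1878] az 1.2589 tilt [-0.0138  0.0215] q [-1.04  0.05  0.75  1.95 -0.06  1.17  0.99]
dp if no spin [ -2.4  -2.9 167.8] spin -0.001124095062082997
dp after spin [ -2.4  -2.9 167.8]
```

View pics/w7b.png

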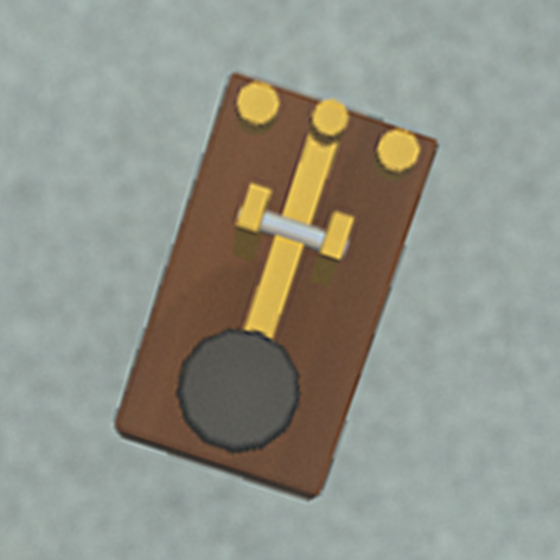

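The key's base corners are at (232,74), (437,144), (118,432) and (315,492), so its centre is (0.4616, 0.1151) and its yaw -0.32. The knob is at the robot end.

Emit:
{"fn": "arm_command", "kwargs": {"plan": [{"dp": [-0.7, -2.3, 20], "spin": 0.011}, {"dp": [0, 0, 30], "spin": 0}, {"dp": [0, 0, 30], "spin": 0}, {"dp": [0, 0, 30], "spin": 0}, {"dp": [0, 0, 0], "spin": 0}]}}

```text
clock: 29.45
position: [0.4641, 0.1091, 0.2292]
ee_rot: [0.162, 0.987, 0.006, -0.011]
ft_force: [-0.1, -0.1, 0.3]
grip_width: 1.002
grasp_force: 0.0
```

```bash
python3 -c "
from h import *
go(.4616,.1151,.021,1.248)"
```

```text
t 29.45 grasp [0.4611 0.1114 0.0742] az 1.2458 tilt [-0.0191  0.015 ] q [-0.98  0.24  0.73  2.06 -0.22  0.93  1.12]
dp if no spin [-0.5  3.2 53.2] spin -0.0021629978552377693
dp after spin [-0.5  3.2 53.2]
```

Emit:
{"fn": "arm_command", "kwargs": {"plan": [{"dp": [-0.5, 3.2, 15], "spin": 0}, {"dp": [0, 0, 15], "spin": 0}, {"dp": [0, 0, 15], "spin": 0}, {"dp": [0, 0, 8], "spin": 0}, {"dp": [0, 0, 0], "spin": 0}]}}

```text
clock: 29.95
position: [0.4658, 0.1138, 0.1793]
ee_rot: [0.161, 0.987, 0.008, -0.009]
ft_force: [0.0, -0.9, -0.0]
grip_width: 1.005
grasp_force: 0.0
```

Emit:
{"fn": "arm_command", "kwargs": {"plan": [{"dp": [0, 0, 0], "spin": 0}, {"dp": [0, 0, 0], "spin": 0}, {"dp": [0, 0, 0], "spin": 0}, {"dp": [0, 0, 0], "spin": 0}, {"dp": [0, 0, 0], "spin": 0}], "grip": 1}}

```text
clock: 30.45
position: [0.4658, 0.1139, 0.1803]
ee_rot: [0.161, 0.987, 0.009, -0.008]
ft_force: [-2.3, -2.4, 8.6]
grip_width: 0.627
grasp_force: 40.7
```

Emit:
{"fn": "arm_command", "kwargs": {"plan": [{"dp": [0, 0, 0], "spin": 0}, {"dp": [0, 0, 0], "spin": 0}, {"dp": [0, 0, 0], "spin": 0}]}}

```text
clock: 30.75
position: [0.4658, 0.1139, 0.1803]
ee_rot: [0.161, 0.987, 0.009, -0.008]
ft_force: [-1.9, -2.5, 9.1]
grip_width: 0.627
grasp_force: 40.7
```

```bash
python3 -c "
from h import *
go(.482,.243,.021,1.555)"
```

```text
t 30.75 grasp [0.4637 0.117  0.0253] az 1.2479 tilt [-0.0136  0.0203] q [-0.93  0.34  0.69  2.08 -0.32  0.83  1.2 ]
dp if no spin [ 22.5 125.2   6.6] spin -0.3071037913785002
dp after spin [-16.4 126.2   6.6]
```

Emit:
{"fn": "arm_command", "kwargs": {"plan": [{"dp": [0, 0, -10], "spin": 0}, {"dp": [0, 0, -25], "spin": 0}, {"dp": [0, 0, 0], "spin": -0.1}, {"dp": [0, 0, 0], "spin": -0.1}, {"dp": [0, 0, 0], "spin": -0.107}]}}

```text
clock: 31.25
position: [0.4657, 0.1135, 0.2149]
ee_rot: [0.006, 1.0, 0.01, -0.007]
ft_force: [0.7, 1.2, -4.5]
grip_width: 0.626
grasp_force: 45.2
```

Emit:
{"fn": "arm_command", "kwargs": {"plan": [{"dp": [-4, 30, 0], "spin": 0}, {"dp": [-5, 33, 0], "spin": 0}, {"dp": [-5, 33, 0], "spin": 0}, {"dp": [-5, 30, 0], "spin": 0}, {"dp": [0, 0, 0], "spin": 0}]}}

```text
clock: 31.75
position: [0.4864, 0.244, 0.217]
ee_rot: [0.005, 1.0, 0.011, -0.007]
ft_force: [-0.4, 0.0, -4.4]
grip_width: 0.631
grasp_force: 45.2
```

Run:
```python
from h import *
go(.485,.243,.025,1.555)
```

```text
t 31.75 grasp [0.4843 0.2473 0.062 ] az 1.5612 tilt [-0.0138  0.0214] q [-1.04  0.39  0.59  1.9  -0.3   0.94  1.25]
dp if no spin [-1.3 -5.1 36.9] spin 0.00618667981884613
dp after spin [-1.3 -5.1 36.9]
```

Emit:
{"fn": "arm_command", "kwargs": {"plan": [{"dp": [-1.3, -5.1, 10], "spin": 0.006}, {"dp": [0, 0, 12], "spin": 0}, {"dp": [0, 0, 8], "spin": 0}, {"dp": [0, 0, 3], "spin": 0}, {"dp": [0, 0, 1], "spin": 0}]}}

```text
clock: 32.25
position: [0.4874, 0.2342, 0.1816]
ee_rot: [0.011, 1.0, 0.009, -0.008]
ft_force: [-0.3, 0.8, -4.1]
grip_width: 0.625
grasp_force: 45.1
```

Emit:
{"fn": "arm_command", "kwargs": {"plan": [{"dp": [0, 0, 1], "spin": 0}, {"dp": [0, 0, 1], "spin": 0}, {"dp": [0, 0, 0], "spin": 0}]}}

```text
clock: 32.55
position: [0.4877, 0.2347, 0.1806]
ee_rot: [0.011, 1.0, 0.01, -0.007]
ft_force: [-0.1, -0.0, -3.1]
grip_width: 0.629
grasp_force: 45.3
```

Emit:
{"fn": "arm_command", "kwargs": {"plan": [{"dp": [0, 0, -4], "spin": 0}, {"dp": [0.5, 4.5, 0], "spin": 0}, {"dp": [0, 0, 3], "spin": 0}, {"dp": [0, 0, 1], "spin": 0}, {"dp": [0, 0, 0], "spin": 0}]}}

```text
clock: 33.05
position: [0.487, 0.2397, 0.1805]
ee_rot: [0.01, 1.0, 0.01, -0.007]
ft_force: [-1.3, 1.9, 0.9]
grip_width: 0.627
grasp_force: 45.7
```

Run:
```python
from h import *
go(.485,.243,.025,1.555)
```

```text
t 33.05 grasp [0.4848 0.2429 0.0256] az 1.5498 tilt [-0.0148  0.0203] q [-1.01  0.45  0.57  1.92 -0.34  0.87  1.29]
dp if no spin [-0.2  0.1  0.6] spin -0.005193525305893232
dp after spin [-0.2  0.1  0.6]
```

Contact is just beginning. I'll settle the key, release, back off and check.

Emit:
{"fn": "arm_command", "kwargs": {"plan": [{"dp": [0, 0, 0.5], "spin": 0}, {"dp": [0, 0, 0.5], "spin": 0}, {"dp": [0, 0, 0], "spin": 0}]}}

```text
clock: 33.35
position: [0.4871, 0.2397, 0.1804]
ee_rot: [0.01, 1.0, 0.01, -0.008]
ft_force: [-7.3, -0.5, 15.8]
grip_width: 0.625
grasp_force: 47.1
```

Emit:
{"fn": "arm_command", "kwargs": {"plan": [{"dp": [0, 0, 0], "spin": 0}, {"dp": [0, 0, 0], "spin": 0}, {"dp": [0, 0, 0], "spin": 0}, {"dp": [0, 0, 0], "spin": 0}, {"dp": [0, 0, 0], "spin": 0}], "grip": -1}}

```text
clock: 33.85
position: [0.4872, 0.2391, 0.1792]
ee_rot: [0.011, 1.0, 0.01, -0.007]
ft_force: [-0.6, -0.4, 0.4]
grip_width: 1.0
grasp_force: 0.0
```

Emit:
{"fn": "arm_command", "kwargs": {"plan": [{"dp": [0, 0, -10], "spin": 0}, {"dp": [0, 0, -30], "spin": 0}, {"dp": [0, 0, -40], "spin": 0}, {"dp": [0, 0, -40], "spin": 0}, {"dp": [0, 0, -40], "spin": 0}]}}

```text
clock: 34.35
position: [0.4893, 0.2356, 0.3416]
ee_rot: [0.011, 1.0, 0.01, -0.007]
ft_force: [0.5, 0.9, -0.4]
grip_width: 0.999
grasp_force: 0.0
```

Emit:
{"fn": "arm_command", "kwargs": {"plan": [{"dp": [30, 35, 0], "spin": 0}, {"dp": [30, 35, 0], "spin": 0}, {"dp": [15, 35, 0], "spin": 0}, {"dp": [15, 35, 0], "spin": 0}, {"dp": [15, 35, 0], "spin": 0}]}}

```text
clock: 34.85
position: [0.3874, 0.4143, 0.3452]
ee_rot: [0.011, 1.0, 0.01, -0.007]
ft_force: [1.1, 0.6, 0.4]
grip_width: 0.995
grasp_force: 0.0
```

Emit:
{"fn": "arm_command", "kwargs": {"plan": [{"dp": [10, 40, 0], "spin": 0}, {"dp": [10, 40, 0], "spin": 0}, {"dp": [10, 40, 0], "spin": 0}, {"dp": [0, 0, 0], "spin": 0}]}}

```text
clock: 35.25
position: [0.3569, 0.5391, 0.3468]
ee_rot: [0.007, 1.0, 0.01, -0.008]
ft_force: [-0.3, -0.2, -0.7]
grip_width: 1.0
grasp_force: 0.0
```

Run:
```python
from h import *
T=viewer.camera("top"); c=cam("top")
a=rect(T,c,.066,.59,.0,.32,1.25)[:400]       # row at transmitter-top plane
b=np.hstack([rect(T,c,z,x,y,.1,1)for z,x,y in((.131,.631,.241),(.04,.628,.048),(.085,.625,-.11),(.018,.484,.243))])
cv2.imwrite("pics/fin.png",np.vstack([a,b])[:600])
for n in "transmitter dummy_load filter meter speaker key mug roll screwdriver".split():
    print(n,[([round(float(v),3) for v in d["position"]],round(d["score"],2)) for d in finder.find_in("top",n)][:1])
```

```text
transmitter [([0.617, 0.228, 0.071], 0.85)]
dummy_load [([0.619, -0.245, 0.061], 0.82)]
filter [([0.63, 0.049, 0.038], 0.74)]
meter [([0.315, -0.178, 0.087], 0.91)]
speaker [([0.631, 0.238, 0.133], 0.75)]
key [([0.482, 0.241, 0.017], 0.96)]
mug [([0.575, -0.493, 0.039], 0.61)]
roll [([0.572, 0.458, 0.024], 0.97)]
screwdriver [([0.762, -0.025, 0.023], 0.56)]
```

View pics/fin.png

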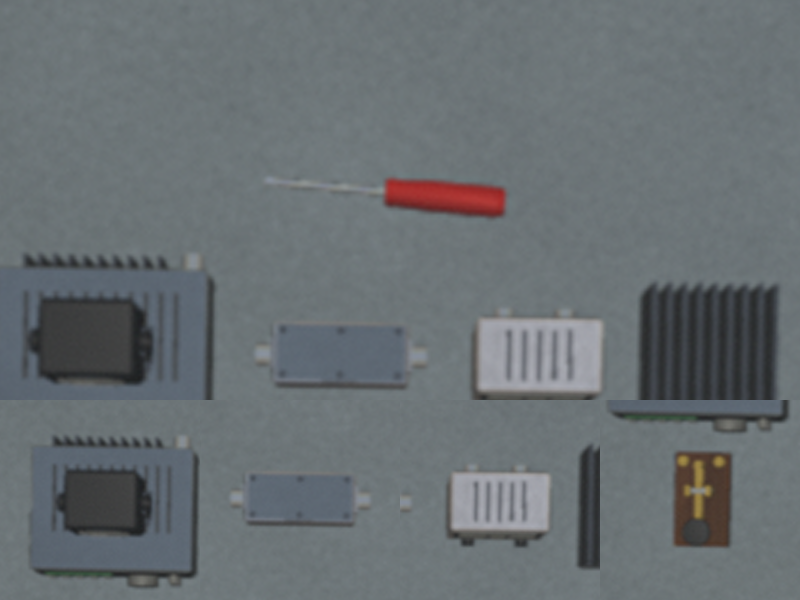

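The final picture shows the following:
- Speaker centred on the transmitter (103,501), with its grille edge towards the robot.
- Filter (300,498) and meter (500,502) square in the row.
- Key (703,499) centred in front of the transmitter, knob towards the robot.
- Mug, roll and screwdriver unmoved.

Handing in.

```bash
python3 -c "
from workcell import manip
print(manip.hand_in())"
```

```text
the job is handed in; nothing more can be done
None
```

The bench is set out as asked and handed in after about 35 s of robot time; the final picture showed everything in place and the mug, roll and screwdriver unmoved, but the hand-in call returned no verdict.

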